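# Find the fullest sugar tin by its weight

## Robot

A 6-joint arm with a two-finger parallel gripper is mounted at the origin on the work surface. World frame = base frame: x ahead of the robot, y to its left, z up, the work surface at z = 0. Lengths are in m, angles in rad, forces in N, time in s.
With the tool pointing down it reaches from about 0.3 to 0.75 m from the base axis. Payload 8.5 kg.
Tool frame: the origin (TCP) lies on the centre line of the jaws, within the pads' length; the fingertips stand 22 mm ahead of it and the grasp point (between the pads) lies 3 mm ahead of it; z points along the fingers, y is the direction in which the jaws open and shut (so a half turn about z gives the same grasp; the last joint's range is limited). The gripper opens to 88 mm and grips with 3 to 60 N. Pads are 18 mm wide; open, the fingers measure 123 mm over their backs; the gripper's body (75 mm by 187 mm) begins 45 mm behind the grasp point.
Start: joints at [1.105, 0.381, 1.297, -0, 1.464, -0.215], TCP at [0.136, 0.533, 0.261] pointing down, gripper open.
Joint ranges: [-3.11, 3.11], [-0.89, 2.33], [0.22, 2.48], [-1.42, 4.56], [0.17, 2.85], [-2.88, 2.88]. Speed limits (rad/s): [2.39, 2.39, 3.14, 3.14, 3.14, 3.14].

## Interface

Orientations are given as a unit quaternion [w, x, y, z].
In Python, from rig import arm gives the robot as it stands.
- The arm moves only by the shell command python3 -m jog 'ROWS' [FORCE]. ROWS is JSON, a list of rows, each an object of numbers: "x", "y", "z": the shift along the tool's x, y, z in m; "ax", "ay", "az": the turn, a rotation vector about the tool's x, y, z in degrees; "fingers": the closure, from -1 (fully open) to 1 (shut). A call has 1 to 12 rows; each row is the pose to reach, as a shift and turn from the pose measured when the call began, along the tool's axes at that moment; what a row does not reach only later rows make up. A row lasts 1/10 s, in which the tool goes at most 50 mm and 8.59 degrees, less where a joint would pass 70% of its speed; a pose out of reach is approached as far as the arm can. A call with a gripper value outside its range is refused whole. The fingers move at their own pace and stop on an object; FORCE is the grip in N (left out, the last holds). Time passes only in rows, so rows that repeat a pose let the fingers close. It gives the time, the measured TCP pose, the force and the opening at its end, in the units of the state.
- arm.sense(): the state, without advancing time (a new reading comes with each control period).
- arm.camera(name): name is "scene" or "top" or "wrist"; returns the picture (420x560x3 uint8, red, green, blue); there is no depth.
- arm.camera_params(name): a dict with "intrinsics" (3x3 intrinsics, pixels), "T" (4x4, takes a point from camera to world coordinates); the wrist camera has in their place "hand_eye" (4x4, takes a point from camera to tool coordinates, whose origin is the TCP and whose axes are the flange's). Camera axes: x right, y down, z forward; pixel columns grow to the right and rows downward; lengths in m; the calibration is good to about 2 mm. The wrist camera is an equidistant fisheye: a pixel r from the principal point sees the ray r / f radians off the axis. A picture is of the moment at which its call begins: read the wrist's pose just before it. camera_params takes no time and is no camera call.
- arm.hand_in(): hands the job in, once; it reports no verdict.
The state is a dict: "time": time; "joint_positions": joint angles; "joint_vel": joint speeds; "joint_torque": joint torques, N m; "eef_pos": TCP position; "tool_rot": TCP orientation; "wrist_force": force on the tool from outside, world axes, zero at the start; "torque": the same for the moment, N m; "opening": opening from 0.0 (shut) to 1.0 (fully open).
Only numpy, scipy, OpenCV 4.12 (cv2) and the standard library are available. Lean on these libraries where they do the work, as an engineer would, in place of code of your own. Each camera call takes 0.05 s, during which the arm holds its last target. There are 200 camera calls.

## Task

Slide the lid of the aluminium box open all the way, until its spring catch clicks, then pick up the three closed sugar tins inside one after another to feel their weight, putting each back upright in the box before you take the next. Finish holding the heaviest tin up in the gripper, upright and still, with its underside at least 20 cm above the table top, and with the other two standing in the box. Do not knock the samovar or the serving stand, and leave the cups where they stand.

Things in the scene. Friction and masses are not known exactly. Their poses are not given: they have to be found in the camera images.
- box: Aluminium box fixed on the table, 138 mm (its x) by 276 mm (its y) by 105 mm tall (side walls), with a lid sliding in grooves. Origin: centre of the underside, z up. Clear opening between the groove lips: 124 mm wide along x, centred.
- box_in (a point): Centre of the box's inner floor, 4 mm above its underside, axes as the box. The three tins stand in a row along y, hidden until the lid is open, their axes at y = +95, +25 and -45 mm (each within 3 mm) and x = 0 (within 4 mm), their tops 88 mm above this point.
- lid (a joint): How far the lid is open, m: 0 shut, 0.228 at the end stop; slides along the box's -y. Starts between 0 and 0.03. Rubs with about 1.5 N; from 12 mm before the stop a sprung roller resists (about 6 N in all); once past its crest, about 5 mm before the stop, it snaps the lid to the stop and keeps it there. Open, it uncovers the box from y = -93 mm to the +y end.
- lid_pull (a point): Centre of the top face, 117 mm above the table, of the finger bar standing across the lid's outer (-y) end and moving with it: 60 mm along the box's x, 8 mm thick along y, 16 mm high; the lid's flat top is at 101 mm. At y = -122 mm in the box when shut. Push on the bar's +y face, or pinch it, to open the lid.
- tin_a: One of three identical closed sugar tins: plain steel cylinder, 60 mm diameter, 88 mm tall, with a press-on lid flush with the body. Nothing outside tells them apart; where the heaviest stands changes. 70 to 290 g each; the heaviest is at least 70 g heavier than either other. Origin: centre of its underside, z up.
- tin_b: One of three identical closed sugar tins: plain steel cylinder, 60 mm diameter, 88 mm tall, with a press-on lid flush with the body. Nothing outside tells them apart; where the heaviest stands changes. 70 to 290 g each; the heaviest is at least 70 g heavier than either other. Origin: centre of its underside, z up.
- tin_c: One of three identical closed sugar tins: plain steel cylinder, 60 mm diameter, 88 mm tall, with a press-on lid flush with the body. Nothing outside tells them apart; where the heaviest stands changes. 70 to 290 g each; the heaviest is at least 70 g heavier than either other. Origin: centre of its underside, z up.
- samovar: Bystander: steel samovar with brass fittings, 400 mm tall, about 110 mm in radius (handles and tap to 145 mm), fixed on the table to the robot's left. Origin: centre of its underside.
- stand: Bystander: three-tier white ceramic serving stand, 350 mm tall, lowest plate 105 mm in radius, fixed on the table at the far left. Origin: centre of its underside.
- cup_1: Bystander: white porcelain cup, 80 mm across and 58 mm tall, loose on a loose 136 mm saucer. Origin: centre of the cup's underside, 11 mm above the table.
- cup_2: Bystander: white porcelain cup, 80 mm across and 58 mm tall, loose on a loose 136 mm saucer. Origin: centre of the cup's underside, 11 mm above the table.

How it is judged:
By the outcome, as a careful person would: the job done as asked, in the order asked, and still so for the second after the job is handed in, while the arm keeps its last pose, push and grip.
It also fails if it takes over 67 s, if anything falls off the work surface, if the arm or the gripper's body presses on something with over 40 N, if the wrist force passes 120 N, or if a joint passes its speed limit or range.

## Working session

There is one attempt and no reset: what is moved stays moved. The work goes in short steps, Python scripts to look and compute and a shell command to move; the robot and the scene stay as the last step left them, time stands still between calls to the robot, and variables do not carry over. Pictures are saved under pics/ and viewed, about 8 in all and at most 12, crops included, and the job is handed in when it is done.

```bash
ls; mkdir -p pics; python3 - <<'E'
from rig import arm
import cv2,numpy as np
np.set_printoptions(precision=4,suppress=True)
print(arm.sense())
for n in ["scene","top"]:
    p=arm.camera_params(n);print(n,p)
    cv2.imwrite(f"pics/{n}0.png",arm.camera(n)[:,:,::-1])
print(arm.camera_params("wrist"))
E
```

```text
pics
{'time': 0.0, 'joint_positions': array([ 1.1047,  0.3812,  1.2983, -0.    ,  1.4636, -0.2153]), 'joint_vel': array([ 0.0012,  0.0009, -0.0011, -0.0016, -0.    , -0.0001]), 'joint_torque': array([ -0.0004, -43.7931, -22.4563,   0.0714,   0.0351,  -0.0001]), 'eef_pos': array([0.1364, 0.5326, 0.2601]), 'tool_rot': array([-0.0002,  0.1251,  0.9921, -0.0007]), 'wrist_force': array([-0.4564, -0.1589, -0.3996]), 'torque': array([-0.0562,  0.0132, -0.0234]), 'opening': 0.9962566272689346}
scene {'intrinsics': array([[470.772 ,   0.    , 284.5091],
       [  0.    , 470.772 , 210.7978],
       [  0.    ,   0.    ,   1.    ]]), 'T': array([[ 0.2657,  0.7082, -0.6541,  1.4258],
       [ 0.9639, -0.2082,  0.1661, -0.0675],
       [-0.0186, -0.6746, -0.7379,  0.9889],
       [ 0.    ,  0.    ,  0.    ,  1.    ]])}
top {'intrinsics': array([[432.3314,   0.    , 279.0131],
       [  0.    , 432.3314, 213.1906],
       [  0.    ,   0.    ,   1.    ]]), 'T': array([[ 0.0215, -0.9902,  0.1383,  0.4735],
       [-0.9997, -0.0232, -0.0109,  0.1319],
       [ 0.014 , -0.138 , -0.9903,  1.1823],
       [ 0.    ,  0.    ,  0.    ,  1.    ]])}
{'intrinsics': array([[325.1923,   0.    , 274.6603],
       [  0.    , 325.1923, 213.8018],
       [  0.    ,   0.    ,   1.    ]]), 'hand_eye': array([[ 0.0004, -0.9522, -0.3055,  0.0784],
       [ 1.    ,  0.0003,  0.0004,  0.0016],
       [-0.0003, -0.3055,  0.9522, -0.1242],
       [ 0.    ,  0.    ,  0.    ,  1.    ]])}
```

View pics/top0.png

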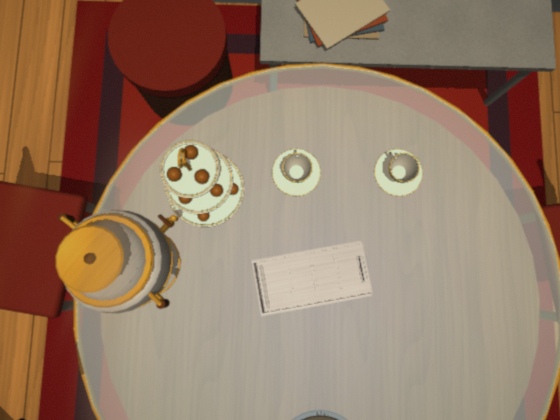

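View pics/scene0.png

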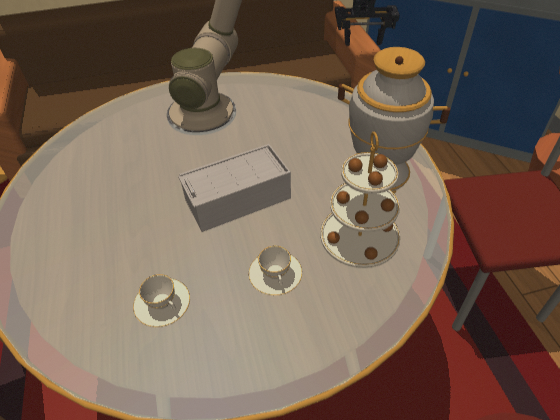

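The top view shows the box with rim corners near (252,262), (361,243), (371,293) and (262,314). The finger bar is at the right end, near (362,268), so box -y points to world -y. The samovar is at left (110,260), the stand at (200,185), and the cups at (296,170) and (400,170), all clear of the box. The scene view agrees. I'll measure the rim next.

```bash
cat > h.py <<'E'
import numpy as np, cv2
from rig import arm
from scipy.spatial.transform import Rotation as R
np.set_printoptions(precision=4,suppress=True)
def T_tool(s):
    T=np.eye(4); q=s["tool_rot"]; T[:3,:3]=R.from_quat([q[1],q[2],q[3],q[0]]).as_matrix(); T[:3,3]=s["eef_pos"]; return T
def cast(name,px,z,s=None):
    p=arm.camera_params(name); K=p["intrinsics"]; px=np.atleast_2d(np.array(px,float))
    u=(px-K[:2,2])/[K[0,0],K[1,1]]
    if name=="wrist":
        T=T_tool(s)@p["hand_eye"]; r=np.linalg.norm(u,axis=1,keepdims=True)
        d=np.hstack([u/np.maximum(r,1e-9)*np.sin(r),np.cos(r)])
    else: T=p["T"]; d=np.hstack([u,np.ones((len(u),1))])
    d=d@T[:3,:3].T; o=T[:3,3]
    return (o+d*((z-o[2])/d[:,2:]))[:,:2]
E
python3 - <<'E'
from h import *
im=cv2.imread("pics/top0.png"); x0,y0=235,225
c=im[y0:y0+110,x0:x0+155]; hsv=cv2.cvtColor(c,cv2.COLOR_BGR2HSV); g=cv2.cvtColor(c,cv2.COLOR_BGR2GRAY)
t,m=cv2.threshold(cv2.GaussianBlur(g,(3,3),0),0,255,cv2.THRESH_OTSU)
cs,_=cv2.findContours(m,cv2.RETR_EXTERNAL,cv2.CHAIN_APPROX_NONE); k=max(cs,key=cv2.contourArea)
r=cv2.minAreaRect(k); b=cv2.boxPoints(r)+[x0,y0]; print(t,r,b)
w=cast("top",b,0.105); print(w, w.mean(0), np.linalg.norm(np.diff(w,axis=0),axis=1))
v=cv2.resize(c,None,fx=5,fy=5,interpolation=cv2.INTER_CUBIC)
cv2.drawContours(v,[((cv2.boxPoints(r)+.5)*5).astype(int)],0,(0,0,255),1)
cv2.imwrite("pics/crop.png",v)
E
```

```text
181.0 ((76.69296264648438, 52.74205017089844), (57.21245193481445, 113.259521484375), 79.50852966308594) [[250.8011 259.9257]
 [362.1671 239.3024]
 [372.5849 295.5584]
 [261.2188 316.1817]]
[[ 0.5055  0.1874]
 [ 0.5629 -0.0894]
 [ 0.4249 -0.1143]
 [ 0.3699  0.1579]] [0.4658 0.0354] [0.2827 0.1402 0.2778]
```

View pics/crop.png

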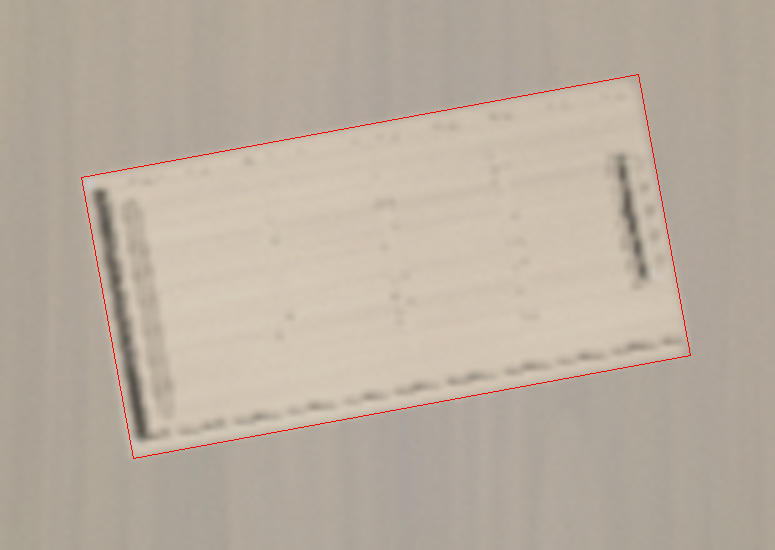

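The crop shows the rim fitted at 283 x 140 mm, against 276 x 138 given. The bar's shadowed face is near top-view pixel (361.6,268.6), and a dark gap at the left end means the lid is slightly open. Next I'll get the box frame, the obstacles and the first move.

```bash
cat >> h.py <<'E'
C=np.array([0.4658,0.0354]); YAW=np.radians(11.5)
def b2w(p): c,s=np.cos(YAW),np.sin(YAW); return C+np.array([[c,-s],[s,c]])@np.array(p,float)
def w2b(p): c,s=np.cos(YAW),np.sin(YAW); return (np.atleast_2d(p)-C)@np.array([[c,-s],[s,c]])
def plan(xy_box,z):
    "shift (tool axes, mm) and turn (deg) to TCP at box xy, height z, pointing down, tool y along box x"
    s=arm.sense(); T=T_tool(s); c,sn=np.cos(YAW),np.sin(YAW)
    G=np.array([[-sn,c,0],[c,sn,0],[0,0,-1.]]).T
    print("shift",T[:3,:3].T@(np.r_[b2w(xy_box),z]-T[:3,3])*1e3,"turn",np.degrees(R.from_matrix(T[:3,:3].T@G).as_rotvec()),"t",s["time"])
E
python3 - <<'E'
from h import *
print("samovar",cast("scene",[395,170],0),"stand",cast("scene",[360,238],0))
print("cups", cast("top",[[296,172],[399,172]],0.01))
print("bar face box",w2b(cast("top",[361.6,268.6],.109)))
print("gap box",w2b(cast("top",[235+122/5,225+315/5],.1)))
plan([0,-95],.25) if 0 else plan([0,-.095],.25)
E
```

```text
samovar [[0.4813 0.5259]] stand [[0.7023 0.3238]]
cups [[ 0.7538  0.0743]
 [ 0.7609 -0.2127]]
bar face box [[-0.0006 -0.1246]]
gap box [[-0.0023  0.1321]]
shift [-483.9185 -485.3984   10.6882] turn [-0.0689  0.0258 64.132 ] t 0.1
```

```bash
python3 -m jog '[{"x":-0.05,"y":-0.2,"az":20,"fingers":0.4},{"x":-0.1,"y":-0.3,"az":40,"fingers":0.4},{"x":-0.2,"y":-0.4,"az":64.1,"fingers":0.4},{"x":-0.484,"y":-0.485,"z":0.01,"az":64.1,"fingers":0.4},{"x":-0.484,"y":-0.485,"z":0.01,"az":64.1,"fingers":0.4},{"x":-0.484,"y":-0.485,"z":0.01,"az":64.1,"fingers":0.4},{"x":-0.484,"y":-0.485,"z":0.01,"az":64.1,"fingers":0.4},{"x":-0.484,"y":-0.485,"z":0.01,"az":64.1,"fingers":0.4},{"x":-0.484,"y":-0.485,"z":0.01,"az":64.1,"fingers":0.4},{"x":-0.484,"y":-0.485,"z":0.01,"az":64.1,"fingers":0.4},{"x":-0.484,"y":-0.485,"z":0.01,"az":64.1,"fingers":0.4},{"x":-0.484,"y":-0.485,"z":0.01,"az":64.1,"fingers":0.4}]' 20
python3 - <<'E'
from h import *
plan([0,-.095],.25)
E
```

```text
shift [-483.9185 -485.3984   10.6882] turn [-0.0689  0.0258 64.132 ] t 0.1invalid input at $[0]: expected keys x, y, z, ax, ay, az, fingers
```

```bash
python3 -m jog '[{"x":-0.484,"y":-0.485,"z":0.01,"ax":0,"ay":0,"az":64.1,"fingers":0.4},{"x":-0.484,"y":-0.485,"z":0.01,"ax":0,"ay":0,"az":64.1,"fingers":0.4},{"x":-0.484,"y":-0.485,"z":0.01,"ax":0,"ay":0,"az":64.1,"fingers":0.4},{"x":-0.484,"y":-0.485,"z":0.01,"ax":0,"ay":0,"az":64.1,"fingers":0.4},{"x":-0.484,"y":-0.485,"z":0.01,"ax":0,"ay":0,"az":64.1,"fingers":0.4},{"x":-0.484,"y":-0.485,"z":0.01,"ax":0,"ay":0,"az":64.1,"fingers":0.4},{"x":-0.484,"y":-0.485,"z":0.01,"ax":0,"ay":0,"az":64.1,"fingers":0.4},{"x":-0.484,"y":-0.485,"z":0.01,"ax":0,"ay":0,"az":64.1,"fingers":0.4},{"x":-0.484,"y":-0.485,"z":0.01,"ax":0,"ay":0,"az":64.1,"fingers":0.4},{"x":-0.484,"y":-0.485,"z":0.01,"ax":0,"ay":0,"az":64.1,"fingers":0.4},{"x":-0.484,"y":-0.485,"z":0.01,"ax":0,"ay":0,"az":64.1,"fingers":0.4},{"x":-0.484,"y":-0.485,"z":0.01,"ax":0,"ay":0,"az":64.1,"fingers":0.4}]' 20
python3 - <<'E'
from h import *
plan([0,-.095],.25)
E
```

```text
time: 1.3
eef_pos: [0.442, 0.014, 0.2518]
tool_rot: [0.0, 0.633, 0.774, -0.001]
wrist_force: [0.3, 0.5, 0.5]
opening: 0.3
shift [-78.8107  27.5835   1.873 ] turn [-0.0517  0.046  -0.0009] t 1.3
```

```bash
python3 -m jog '[{"x":-0.079,"y":0.028,"z":0.0,"ax":0,"ay":0,"az":0,"fingers":0.4},{"x":-0.079,"y":0.028,"z":0.0,"ax":0,"ay":0,"az":0,"fingers":0.4},{"x":-0.079,"y":0.028,"z":0.0,"ax":0,"ay":0,"az":0,"fingers":0.4},{"x":-0.079,"y":0.028,"z":0.0,"ax":0,"ay":0,"az":0,"fingers":0.4}]' 20
python3 - <<'E'
from h import *
s=arm.sense(); im=arm.camera("wrist"); cv2.imwrite("pics/w1.png",im[:,:,::-1]); np.save("w1.npy",np.r_[s["eef_pos"],s["tool_rot"]])
print(w2b(s["eef_pos"][:2]),s["eef_pos"])
E
```

```text
time: 1.7
eef_pos: [0.4849, -0.0578, 0.2513]
tool_rot: [-0.001, 0.633, 0.774, -0.001]
wrist_force: [-0.3, 0.8, 0.5]
opening: 0.3
[[ 0.0001 -0.0951]] [ 0.4849 -0.0578  0.2513]
```

View pics/w1.png

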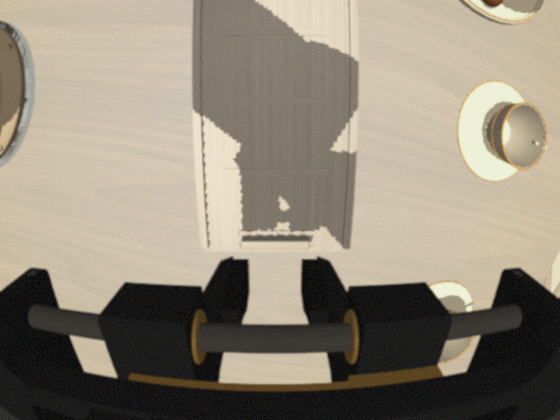

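The wrist view shows the box squarely in line. Its -y end runs from (200,248) to (352,248), and the bar spans columns 243–312 at rows 236–246.

```bash
python3 - <<'E'
from h import *
v=np.load("w1.npy"); s={"eef_pos":v[:3],"tool_rot":v[3:]}
print("end corners",w2b(cast("wrist",[[200,248],[352,248]],.105,s)))
print("side edges up",w2b(cast("wrist",[[193,100],[358,100],[193,20],[358,20]],.105,s)))
print("bar top z.117",w2b(cast("wrist",[[243,242],[312,242],[277,238],[277,246]],.117,s)))
im=cv2.imread("pics/w1.png"); print(im[225:256,277].mean(1), im[225:256,260].mean(1))
plan([0,-.075],.128)
E
```

```text
end corners [[-0.0676 -0.1347]
 [ 0.073  -0.1347]]
side edges up [[-0.0665 -0.0019]
 [ 0.0709 -0.0019]
 [-0.0666  0.0684]
 [ 0.0711  0.0684]]
bar top z.117 [[-0.0259 -0.1232]
 [ 0.0338 -0.1232]
 [ 0.0035 -0.1194]
 [ 0.0035 -0.1269]]
[187.3333 192.     197.3333 204.6667 197.6667 183.3333 191.6667 195.
 178.6667 147.     123.3333  86.6667  87.      82.6667  88.3333 108.
 153.3333 190.3333 205.     208.3333 206.     204.     202.3333 201.
 199.3333 201.     203.     197.6667 189.3333 190.6667 193.3333] [118.3333 117.     115.3333 127.6667 144.6667 165.6667 193.3333 205.
 194.6667 157.     110.3333  87.      83.3333  85.6667  91.     111.
 154.3333 193.     210.6667 209.6667 206.6667 203.     204.6667 201.
 200.3333 204.6667 202.6667 198.     195.3333 194.3333 191.3333]
shift [ 19.3431   0.2499 123.5799] turn [-0.1042 -0.0018  0.011 ] t 1.75
```

```bash
sed -i 's/^C=.*/C=np.array([0.4658,0.0354])+np.array([.98*.0025-.199*.002,.199*.0025+.98*.002])/' h.py
python3 -m jog '[{"x":0.005,"y":-0.003,"z":0.05,"ax":0,"ay":0,"az":0,"fingers":0.4},{"x":0.005,"y":-0.003,"z":0.1,"ax":0,"ay":0,"az":0,"fingers":0.4},{"x":0.005,"y":-0.003,"z":0.12,"ax":0,"ay":0,"az":0,"fingers":0.4},{"x":0.005,"y":-0.003,"z":0.124,"ax":0,"ay":0,"az":0,"fingers":0.4},{"x":0.005,"y":-0.003,"z":0.124,"ax":0,"ay":0,"az":0,"fingers":0.4}]' 20
python3 - <<'E'
from h import *
s=arm.sense(); print(w2b(s["eef_pos"][:2]),s["eef_pos"],s["wrist_force"],s["opening"])
plan([0,-.337],.127)
E
```

```text
time: 2.25
eef_pos: [0.4804, -0.0519, 0.1281]
tool_rot: [-0.001, 0.632, 0.775, -0.001]
wrist_force: [0.1, 0.2, 0.9]
opening: 0.299Traceback (most recent call last):
  File "<stdin>", line 2, in <module>
  File "h.py", line 18, in w2b
    def w2b(p): c,s=np.cos(YAW),np.sin(YAW); return (np.atleast_2d(p)-C)@np.array([[c,-s],[s,c]])
                           ^^^
NameError: name 'YAW' is not defined
```

```bash
sed -i 's/^C=.*/&; YAW=np.radians(11.5)/' h.py
python3 - <<'E'
from h import *
s=arm.sense(); print(w2b(s["eef_pos"][:2]))
plan([0,-.337],.127)
E
python3 -m jog '[{"x":-0.01,"y":0.005,"z":0.001,"ax":0,"ay":0,"az":0,"fingers":0.4},{"x":-0.02,"y":0.005,"z":0.001,"ax":0,"ay":0,"az":0,"fingers":0.4},{"x":-0.04,"y":0.005,"z":0.001,"ax":0,"ay":0,"az":0,"fingers":0.4},{"x":-0.06,"y":0.005,"z":0.001,"ax":0,"ay":0,"az":0,"fingers":0.4},{"x":-0.08,"y":0.005,"z":0.001,"ax":0,"ay":0,"az":0,"fingers":0.4},{"x":-0.1,"y":0.005,"z":0.001,"ax":0,"ay":0,"az":0,"fingers":0.4},{"x":-0.12,"y":0.005,"z":0.001,"ax":0,"ay":0,"az":0,"fingers":0.4},{"x":-0.14,"y":0.005,"z":0.001,"ax":0,"ay":0,"az":0,"fingers":0.4},{"x":-0.16,"y":0.005,"z":0.001,"ax":0,"ay":0,"az":0,"fingers":0.4},{"x":-0.18,"y":0.005,"z":0.001,"ax":0,"ay":0,"az":0,"fingers":0.4},{"x":-0.2,"y":0.005,"z":0.001,"ax":0,"ay":0,"az":0,"fingers":0.4},{"x":-0.215,"y":0.005,"z":0.001,"ax":0,"ay":0,"az":0,"fingers":0.4}]' 20
python3 - <<'E'
from h import *
s=arm.sense(); print(w2b(s["eef_pos"][:2]))
plan([0,-.337],.127)
E
```

```text
[[-0.0057 -0.0905]]
shift [-246.511     5.2754    1.1288] turn [-0.0981 -0.0014  0.0877] t 2.25
time: 3.45
eef_pos: [0.5286, -0.2635, 0.1273]
tool_rot: [-0.0, 0.632, 0.775, -0.001]
wrist_force: [-0.6, 1.5, 1.6]
opening: 0.304
[[-0.0006 -0.3074]]
shift [-29.6188   0.5449   0.3203] turn [-0.0903  0.0159  0.0447] t 3.45
```

```bash
python3 -m jog '[{"x":-0.008,"y":0,"z":0,"ax":0,"ay":0,"az":0,"fingers":0.4},{"x":-0.014,"y":0,"z":0,"ax":0,"ay":0,"az":0,"fingers":0.4},{"x":-0.017,"y":0,"z":0,"ax":0,"ay":0,"az":0,"fingers":0.4},{"x":-0.018,"y":0,"z":0,"ax":0,"ay":0,"az":0,"fingers":0.4}]' 20
python3 -m jog '[{"x":-0.002,"y":0,"z":0,"ax":0,"ay":0,"az":0,"fingers":0.4},{"x":-0.004,"y":0,"z":0,"ax":0,"ay":0,"az":0,"fingers":0.4}]'
python3 -m jog '[{"x":-0.002,"y":0,"z":0,"ax":0,"ay":0,"az":0,"fingers":0.4},{"x":-0.004,"y":0,"z":0,"ax":0,"ay":0,"az":0,"fingers":0.4}]'
python3 - <<'E'
from h import *
plan([0,-.337],.127)
E
```

```text
time: 3.85
eef_pos: [0.532, -0.2805, 0.1272]
tool_rot: [-0.001, 0.632, 0.775, -0.001]
wrist_force: [-0.9, 4.0, 2.7]
opening: 0.301
time: 4.05
eef_pos: [0.5326, -0.2835, 0.1272]
tool_rot: [-0.002, 0.632, 0.775, -0.0]
wrist_force: [-1.1, 4.3, 1.0]
opening: 0.301
time: 4.25
eef_pos: [0.5334, -0.2874, 0.1273]
tool_rot: [-0.002, 0.632, 0.775, -0.001]
wrist_force: [-1.0, 0.2, -0.6]
opening: 0.3
shift [-5.199   0.6396  0.2593] turn [-0.1747 -0.1163  0.1309] t 4.25
```

```bash
python3 -m jog '[{"x":-0.002,"y":0,"z":0,"ax":0,"ay":0,"az":0,"fingers":0.4},{"x":-0.004,"y":0,"z":0,"ax":0,"ay":0,"az":0,"fingers":0.4},{"x":-0.004,"y":0,"z":0,"ax":0,"ay":0,"az":0,"fingers":0.4}]'
python3 -m jog '[{"x":0.01,"y":0,"z":-0.03,"ax":0,"ay":0,"az":0,"fingers":-0.73},{"x":0.05,"y":0,"z":-0.07,"ax":0,"ay":0,"az":0,"fingers":-0.73},{"x":0.1,"y":0,"z":-0.11,"ax":0,"ay":0,"az":0,"fingers":-0.73},{"x":0.15,"y":0,"z":-0.133,"ax":0,"ay":0,"az":0,"fingers":-0.73},{"x":0.2,"y":0,"z":-0.133,"ax":0,"ay":0,"az":0,"fingers":-0.73},{"x":0.25,"y":0,"z":-0.133,"ax":0,"ay":0,"az":0,"fingers":-0.73},{"x":0.3,"y":0,"z":-0.133,"ax":0,"ay":0,"az":0,"fingers":-0.73},{"x":0.315,"y":0,"z":-0.133,"ax":0,"ay":0,"az":0,"fingers":-0.73},{"x":0.315,"y":0,"z":-0.133,"ax":0,"ay":0,"az":0,"fingers":-0.73},{"x":0.315,"y":0,"z":-0.133,"ax":0,"ay":0,"az":0,"fingers":-0.73}]'
python3 - <<'E'
from h import *
s=arm.sense(); im=arm.camera("wrist"); cv2.imwrite("pics/w2.png",im[:,:,::-1]); np.save("w2.npy",np.r_[s["eef_pos"],s["tool_rot"]])
t=arm.camera("top"); cv2.imwrite("pics/t2.png",t[:,:,::-1])
print(w2b(s["eef_pos"][:2]),s["eef_pos"],s["opening"])
E
```

```text
time: 4.55
eef_pos: [0.5342, -0.2912, 0.1273]
tool_rot: [-0.002, 0.632, 0.775, -0.0]
wrist_force: [-0.4, 4.2, 1.2]
opening: 0.302
time: 5.55
eef_pos: [0.4715, 0.0171, 0.2614]
tool_rot: [-0.001, 0.631, 0.776, -0.0]
wrist_force: [-0.3, -0.3, -0.7]
opening: 0.863
[[-0.0006 -0.0211]] [0.4715 0.0171 0.2614] 0.8626276542244892
```

View pics/w2.png

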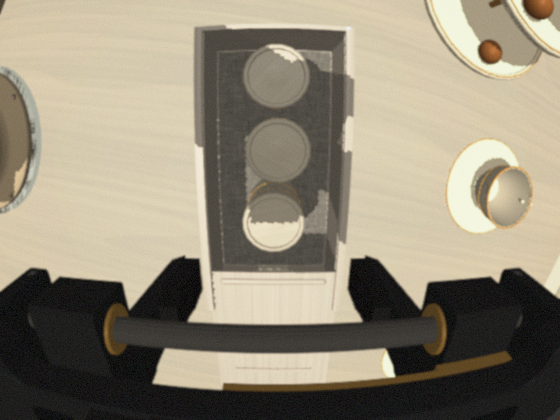

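The wrist view shows three tins with top-face centres near (276,76), (277,150) and (273,221), and the lid's +y edge near row 271.

```bash
python3 - <<'E'
from h import *
v=np.load("w2.npy"); s={"eef_pos":v[:3],"tool_rot":v[3:]}
for n,px in dict(A=[[243,76],[309,76],[276,43],[276,108]],B=[[246,150],[309,150],[277,119],[277,183]],C=[[243,221],[303,221],[273,192],[273,252]]).items():
    w=w2b(cast("wrist",px,.092,s)); print(n,w.round(4).tolist(),w[:2,0].mean(),w[2:,1].mean())
print("lid edge",w2b(cast("wrist",[275,271],.1,s)))
print("rim in",w2b(cast("wrist",[[213,150],[338,150],[197,150],[352,150],[275,27]],.105,s)))
t=cv2.imread("pics/t2.png"); 
cv2.imwrite("pics/t2c.png",cv2.resize(t[220:330,235:485],None,fx=3,fy=3,interpolation=cv2.INTER_CUBIC))
plan([0,.095],.2)
E
```

```text
A [[-0.0277, 0.0933], [0.0307, 0.0936], [0.0014, 0.1237], [0.0016, 0.064]] 0.0015182468698087242 0.09385820056717797
B [[-0.0254, 0.0259], [0.0317, 0.0262], [0.0026, 0.0541], [0.0029, -0.0047]] 0.0031828162917122583 0.02465818086668083
C [[-0.0295, -0.042], [0.028, -0.0417], [-0.0008, -0.0133], [-0.0006, -0.0743]] -0.0007331020770178411 -0.04380227557027569
lid edge [[ 0.0014 -0.0914]]
rim in [[-0.0533  0.0278]
 [ 0.056   0.0283]
 [-0.0677  0.0282]
 [ 0.0686  0.0287]
 [ 0.0005  0.1355]]
shift [117.0847   0.8498  61.3693] turn [-0.1475 -0.12    0.0636] t 5.65
```

View pics/t2c.png

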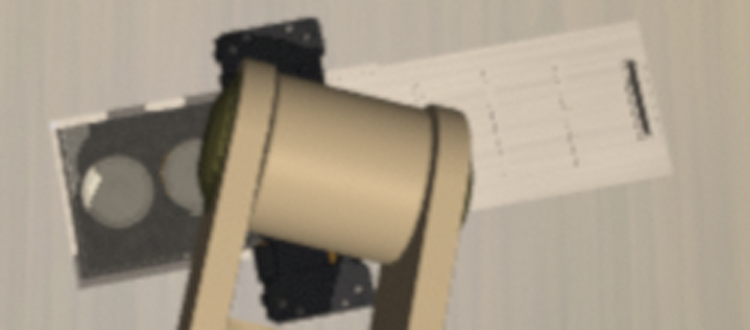

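The tins fit the given row to within 1–3 mm, and the lid edge at -91 mm is close to the expected -93, so I take the lid as open. Next is tin A.

```bash
python3 -m jog '[{"x":0.05,"y":0.002,"z":0.03,"ax":0,"ay":0,"az":0,"fingers":-0.73},{"x":0.1,"y":0.002,"z":0.06,"ax":0,"ay":0,"az":0,"fingers":-0.73},{"x":0.116,"y":0.002,"z":0.07,"ax":0,"ay":0,"az":0,"fingers":-0.73},{"x":0.116,"y":0.002,"z":0.08,"ax":0,"ay":0,"az":0,"fingers":-0.73},{"x":0.116,"y":0.002,"z":0.11,"ax":0,"ay":0,"az":0,"fingers":-0.73},{"x":0.116,"y":0.002,"z":0.14,"ax":0,"ay":0,"az":0,"fingers":-0.73},{"x":0.116,"y":0.002,"z":0.165,"ax":0,"ay":0,"az":0,"fingers":-0.73},{"x":0.116,"y":0.002,"z":0.18,"ax":0,"ay":0,"az":0,"fingers":-0.73},{"x":0.116,"y":0.002,"z":0.186,"ax":0,"ay":0,"az":0,"fingers":-0.73},{"x":0.116,"y":0.002,"z":0.186,"ax":0,"ay":0,"az":0,"fingers":-0.73}]' 20
python3 - <<'E'
from h import *
t=cv2.imread("pics/t2.png")
print("bar face now",w2b(cast("top",[235+631/3,220+98/3],.109)))
s=arm.sense();print(w2b(s["eef_pos"][:2]),s["wrist_force"],s["torque"])
plan([.0015,.094],.075)
E
```

```text
time: 6.65
eef_pos: [0.4505, 0.1292, 0.075]
tool_rot: [-0.002, 0.633, 0.774, -0.001]
wrist_force: [-0.4, -0.9, -0.0]
opening: 0.864
bar face now [[-0.0018 -0.3402]]
[[0.0012 0.093 ]] [-0.4446 -0.8696 -0.0244] [-0.1018  0.0313  0.0242]
shift [1.0197 0.3277 0.0111] turn [-0.1862 -0.1166 -0.0254] t 6.65
```

```bash
python3 -m jog '[{"x":0,"y":0,"z":0,"ax":0,"ay":0,"az":0,"fingers":0.6},{"x":0,"y":0,"z":0,"ax":0,"ay":0,"az":0,"fingers":0.6},{"x":0,"y":0,"z":0,"ax":0,"ay":0,"az":0,"fingers":0.6},{"x":0,"y":0,"z":0,"ax":0,"ay":0,"az":0,"fingers":0.6},{"x":0,"y":0,"z":0,"ax":0,"ay":0,"az":0,"fingers":0.6}]' 20
python3 -m jog '[{"x":0,"y":0,"z":-0.01,"ax":0,"ay":0,"az":0,"fingers":0.6},{"x":0,"y":0,"z":-0.03,"ax":0,"ay":0,"az":0,"fingers":0.6},{"x":0,"y":0,"z":-0.05,"ax":0,"ay":0,"az":0,"fingers":0.6},{"x":0,"y":0,"z":-0.06,"ax":0,"ay":0,"az":0,"fingers":0.6},{"x":0,"y":0,"z":-0.06,"ax":0,"ay":0,"az":0,"fingers":0.6},{"x":0,"y":0,"z":-0.06,"ax":0,"ay":0,"az":0,"fingers":0.6},{"x":0,"y":0,"z":-0.06,"ax":0,"ay":0,"az":0,"fingers":0.6}]' 
for i in 1 2 3 4; do python3 -m jog '[{"x":0,"y":0,"z":0,"ax":0,"ay":0,"az":0,"fingers":0.6}]' | grep -E 'time|wrist'; done
python3 - <<'E'
from h import *
s=arm.sense();print(s["opening"],s["eef_pos"],s["wrist_force"],s["torque"],s["joint_torque"])
E
```

```text
time: 7.15
eef_pos: [0.4507, 0.129, 0.0757]
tool_rot: [-0.001, 0.633, 0.774, -0.0]
wrist_force: [-1.5, -4.0, 6.4]
opening: 0.675
time: 7.85
eef_pos: [0.4504, 0.1289, 0.1349]
tool_rot: [-0.002, 0.633, 0.774, -0.001]
wrist_force: [-0.7, 0.3, -3.2]
opening: 0.68
time: 7.95
wrist_force: [0.0, 0.1, -3.1]
time: 8.05
wrist_force: [0.9, 0.2, -3.0]
time: 8.15
wrist_force: [1.1, 0.0, -1.9]
time: 8.25
wrist_force: [-0.3, 0.4, -2.7]
0.6763871946028162 [0.4498 0.1289 0.1331] [-0.3014  0.4338 -2.6546] [-0.063   0.0196 -0.0138] [ -0.001  -39.6058 -17.3185   0.0658   0.0559  -0.0005]
```

```bash
cat >> h.py <<'E'
def weigh(n=16):
    f=[];q=[]
    for _ in range(n):
        arm.camera("wrist"); s=arm.sense(); f.append(s["wrist_force"]); q.append(s["joint_torque"][1:3])
    f=np.array(f); print("Fz",f[:,2].mean(),"sem",f[:,2].std()/n**.5,"jt",np.mean(q,0),np.std(q,0),"z",s["eef_pos"],w2b(s["eef_pos"][:2]),"open",s["opening"],"t",s["time"])
E
python3 -c "
from h import *
weigh()"
```

```text
Fz -3.0149126806442936 sem 0.11267573598871242 jt [-39.6203 -17.349 ] [0.0476 0.0173] z [0.4499 0.1289 0.1333] [[0.0005 0.0928]] open 0.675995616377259 t 9.05
```

```bash
python3 -m jog '[{"x":0.001,"y":0.001,"z":0.02,"ax":0,"ay":0,"az":0,"fingers":0.6},{"x":0.001,"y":0.001,"z":0.04,"ax":0,"ay":0,"az":0,"fingers":0.6},{"x":0.001,"y":0.001,"z":0.052,"ax":0,"ay":0,"az":0,"fingers":0.6},{"x":0.001,"y":0.001,"z":0.055,"ax":0,"ay":0,"az":0,"fingers":0.6},{"x":0.001,"y":0.001,"z":0.057,"ax":0,"ay":0,"az":0,"fingers":0.6},{"x":0.001,"y":0.001,"z":0.057,"ax":0,"ay":0,"az":0,"fingers":0.6},{"x":0.001,"y":0.001,"z":0.058,"ax":0,"ay":0,"az":0,"fingers":0.6}]'
python3 -m jog '[{"x":0,"y":0,"z":0,"ax":0,"ay":0,"az":0,"fingers":-0.73},{"x":0,"y":0,"z":0,"ax":0,"ay":0,"az":0,"fingers":-0.73},{"x":0,"y":0,"z":0,"ax":0,"ay":0,"az":0,"fingers":-0.73},{"x":0,"y":0,"z":-0.01,"ax":0,"ay":0,"az":0,"fingers":-0.73},{"x":0,"y":0,"z":-0.03,"ax":0,"ay":0,"az":0,"fingers":-0.73},{"x":0,"y":0,"z":-0.06,"ax":0,"ay":0,"az":0,"fingers":-0.73},{"x":0,"y":0,"z":-0.06,"ax":0,"ay":0,"az":0,"fingers":-0.73},{"x":0,"y":0,"z":-0.06,"ax":0,"ay":0,"az":0,"fingers":-0.73}]'
python3 - <<'E'
from h import *
weigh(10)
plan([.003,.0247],.075)
E
```

```text
time: 9.75
eef_pos: [0.4506, 0.1301, 0.0759]
tool_rot: [-0.003, 0.633, 0.774, -0.002]
wrist_force: [-0.2, -0.4, -3.0]
opening: 0.674
time: 10.55
eef_pos: [0.451, 0.1301, 0.1366]
tool_rot: [-0.002, 0.633, 0.774, -0.001]
wrist_force: [-0.3, -0.5, -0.2]
opening: 0.864
Fz -0.20245217396098902 sem 0.11592502767627036 jt [-38.7425 -16.8957] [0.3623 0.1714] z [0.4509 0.1301 0.1357] [[0.0017 0.0938]] open 0.8644743804140592 t 11.05
shift [-69.1933   1.6499  60.5554] turn [-0.3618 -0.1179 -0.0133] t 11.05
```

```bash
python3 -m jog '[{"x":-0.04,"y":0.001,"z":0,"ax":-0.3,"ay":-0.1,"az":0,"fingers":-0.73},{"x":-0.069,"y":0.0015,"z":0,"ax":-0.3,"ay":-0.1,"az":0,"fingers":-0.73},{"x":-0.069,"y":0.0015,"z":0,"ax":-0.3,"ay":-0.1,"az":0,"fingers":-0.73},{"x":-0.069,"y":0.0015,"z":0.02,"ax":-0.3,"ay":-0.1,"az":0,"fingers":-0.73},{"x":-0.069,"y":0.0015,"z":0.04,"ax":-0.3,"ay":-0.1,"az":0,"fingers":-0.73},{"x":-0.069,"y":0.0015,"z":0.055,"ax":-0.3,"ay":-0.1,"az":0,"fingers":-0.73},{"x":-0.069,"y":0.0015,"z":0.06,"ax":-0.3,"ay":-0.1,"az":0,"fingers":-0.73},{"x":-0.069,"y":0.0015,"z":0.06,"ax":-0.3,"ay":-0.1,"az":0,"fingers":-0.73}]'
python3 -m jog '[{"x":0,"y":0,"z":0,"ax":0,"ay":0,"az":0,"fingers":0.6},{"x":0,"y":0,"z":0,"ax":0,"ay":0,"az":0,"fingers":0.6},{"x":0,"y":0,"z":0,"ax":0,"ay":0,"az":0,"fingers":0.6},{"x":0,"y":0,"z":0,"ax":0,"ay":0,"az":0,"fingers":0.6},{"x":0,"y":0,"z":0,"ax":0,"ay":0,"az":0,"fingers":0.6},{"x":0,"y":0,"z":-0.01,"ax":0,"ay":0,"az":0,"fingers":0.6},{"x":0,"y":0,"z":-0.03,"ax":0,"ay":0,"az":0,"fingers":0.6},{"x":0,"y":0,"z":-0.05,"ax":0,"ay":0,"az":0,"fingers":0.6},{"x":0,"y":0,"z":-0.06,"ax":0,"ay":0,"az":0,"fingers":0.6},{"x":0,"y":0,"z":-0.06,"ax":0,"ay":0,"az":0,"fingers":0.6},{"x":0,"y":0,"z":-0.06,"ax":0,"ay":0,"az":0,"fingers":0.6}]' 20
python3 - <<'E'
from h import *
weigh(14)
plan([.003,.0247],.075)
E
```

```text
time: 11.85
eef_pos: [0.4654, 0.0632, 0.0752]
tool_rot: [-0.001, 0.633, 0.774, -0.001]
wrist_force: [0.1, 0.5, -0.1]
opening: 0.86
time: 12.95
eef_pos: [0.4653, 0.0632, 0.1349]
tool_rot: [-0.001, 0.633, 0.774, -0.001]
wrist_force: [0.8, 1.0, -1.5]
opening: 0.676
Fz -0.814349934221548 sem 0.12289215414154679 jt [-38.9312 -17.0138] [0.2226 0.0691] z [0.4656 0.0632 0.1352] [[0.0028 0.0253]] open 0.6803506773499832 t 13.65
shift [-0.6559  0.321  60.2398] turn [-0.1265 -0.0451  0.0035] t 13.65
```

```bash
python3 -m jog '[{"x":0,"y":0,"z":0.02,"ax":0,"ay":0,"az":0,"fingers":0.6},{"x":0,"y":0,"z":0.04,"ax":0,"ay":0,"az":0,"fingers":0.6},{"x":0,"y":0,"z":0.054,"ax":0,"ay":0,"az":0,"fingers":0.6},{"x":0,"y":0,"z":0.058,"ax":0,"ay":0,"az":0,"fingers":0.6},{"x":0,"y":0,"z":0.06,"ax":0,"ay":0,"az":0,"fingers":0.6},{"x":0,"y":0,"z":0.061,"ax":0,"ay":0,"az":0,"fingers":0.6},{"x":0,"y":0,"z":0.061,"ax":0,"ay":0,"az":0,"fingers":0.6}]'
python3 -m jog '[{"x":0,"y":0,"z":0,"ax":0,"ay":0,"az":0,"fingers":-0.73},{"x":0,"y":0,"z":0,"ax":0,"ay":0,"az":0,"fingers":-0.73},{"x":0,"y":0,"z":0,"ax":0,"ay":0,"az":0,"fingers":-0.73},{"x":0,"y":0,"z":-0.01,"ax":0,"ay":0,"az":0,"fingers":-0.73},{"x":0,"y":0,"z":-0.03,"ax":0,"ay":0,"az":0,"fingers":-0.73},{"x":0,"y":0,"z":-0.06,"ax":0,"ay":0,"az":0,"fingers":-0.73},{"x":0,"y":0,"z":-0.06,"ax":0,"ay":0,"az":0,"fingers":-0.73},{"x":0,"y":0,"z":-0.06,"ax":0,"ay":0,"az":0,"fingers":-0.73}]'
python3 - <<'E'
from h import *
weigh(10)
plan([-.0007,-.044],.075)
E
```

```text
time: 14.35
eef_pos: [0.4649, 0.0633, 0.0758]
tool_rot: [-0.001, 0.633, 0.775, -0.001]
wrist_force: [-6.2, -1.7, 14.7]
opening: 0.674
time: 15.15
eef_pos: [0.4652, 0.0633, 0.1364]
tool_rot: [-0.0, 0.633, 0.775, -0.0]
wrist_force: [-0.0, -0.8, 0.3]
opening: 0.862
Fz -0.25706174106311797 sem 0.13792132845156668 jt [-38.668  -16.8739] [0.364  0.1696] z [0.465  0.0633 0.1356] [[0.0023 0.0255]] open 0.8629238591569511 t 15.65
shift [-69.5235  -2.8028  60.5487] turn [-0.1743 -0.042   0.0212] t 15.65
```

```bash
python3 -m jog '[{"x":-0.04,"y":-0.002,"z":0,"ax":-0.2,"ay":0,"az":0,"fingers":-0.73},{"x":-0.069,"y":-0.003,"z":0,"ax":-0.2,"ay":0,"az":0,"fingers":-0.73},{"x":-0.069,"y":-0.003,"z":0,"ax":-0.2,"ay":0,"az":0,"fingers":-0.73},{"x":-0.069,"y":-0.003,"z":0.02,"ax":-0.2,"ay":0,"az":0,"fingers":-0.73},{"x":-0.069,"y":-0.003,"z":0.04,"ax":-0.2,"ay":0,"az":0,"fingers":-0.73},{"x":-0.069,"y":-0.003,"z":0.055,"ax":-0.2,"ay":0,"az":0,"fingers":-0.73},{"x":-0.069,"y":-0.003,"z":0.06,"ax":-0.2,"ay":0,"az":0,"fingers":-0.73},{"x":-0.069,"y":-0.003,"z":0.06,"ax":-0.2,"ay":0,"az":0,"fingers":-0.73}]'
python3 -m jog '[{"x":0,"y":0,"z":0,"ax":0,"ay":0,"az":0,"fingers":0.6},{"x":0,"y":0,"z":0,"ax":0,"ay":0,"az":0,"fingers":0.6},{"x":0,"y":0,"z":0,"ax":0,"ay":0,"az":0,"fingers":0.6},{"x":0,"y":0,"z":0,"ax":0,"ay":0,"az":0,"fingers":0.6},{"x":0,"y":0,"z":0,"ax":0,"ay":0,"az":0,"fingers":0.6},{"x":0,"y":0,"z":-0.01,"ax":0,"ay":0,"az":0,"fingers":0.6},{"x":0,"y":0,"z":-0.03,"ax":0,"ay":0,"az":0,"fingers":0.6},{"x":0,"y":0,"z":-0.05,"ax":0,"ay":0,"az":0,"fingers":0.6},{"x":0,"y":0,"z":-0.06,"ax":0,"ay":0,"az":0,"fingers":0.6},{"x":0,"y":0,"z":-0.06,"ax":0,"ay":0,"az":0,"fingers":0.6},{"x":0,"y":0,"z":-0.06,"ax":0,"ay":0,"az":0,"fingers":0.6}]' 20
python3 - <<'E'
from h import *
weigh(14)
plan([-.0007,-.044],.075)
E
```

```text
time: 16.45
eef_pos: [0.4754, -0.0045, 0.0752]
tool_rot: [-0.001, 0.632, 0.775, 0.0]
wrist_force: [-0.3, -0.1, 0.3]
opening: 0.866
time: 17.55
eef_pos: [0.4752, -0.0045, 0.1349]
tool_rot: [-0.001, 0.632, 0.775, 0.0]
wrist_force: [0.6, 0.3, -1.9]
opening: 0.675
Fz -1.3359851460750836 sem 0.11979329460956038 jt [-39.6537 -17.2314] [0.2243 0.0706] z [ 0.4755 -0.0045  0.1352] [[-0.001  -0.0431]] open 0.6793990082668889 t 18.25
shift [-1.0169  0.3334 60.2462] turn [-0.0366 -0.076   0.0424] t 18.25
```

Net weights are A about 2.8 N, B about 0.6 N and C about 1.1 N, so A is clearly the heaviest. I'll put C back, rise and check before taking A.

```bash
python3 -m jog '[{"x":0,"y":0,"z":0.02,"ax":0,"ay":0,"az":0,"fingers":0.6},{"x":0,"y":0,"z":0.04,"ax":0,"ay":0,"az":0,"fingers":0.6},{"x":0,"y":0,"z":0.054,"ax":0,"ay":0,"az":0,"fingers":0.6},{"x":0,"y":0,"z":0.058,"ax":0,"ay":0,"az":0,"fingers":0.6},{"x":0,"y":0,"z":0.06,"ax":0,"ay":0,"az":0,"fingers":0.6},{"x":0,"y":0,"z":0.0605,"ax":0,"ay":0,"az":0,"fingers":0.6},{"x":0,"y":0,"z":0.0605,"ax":0,"ay":0,"az":0,"fingers":0.6}]'
python3 -m jog '[{"x":0,"y":0,"z":0,"ax":0,"ay":0,"az":0,"fingers":-0.73},{"x":0,"y":0,"z":0,"ax":0,"ay":0,"az":0,"fingers":-0.73},{"x":0,"y":0,"z":0,"ax":0,"ay":0,"az":0,"fingers":-0.73},{"x":0,"y":0,"z":-0.01,"ax":0,"ay":0,"az":0,"fingers":-0.73},{"x":0,"y":0,"z":-0.04,"ax":0,"ay":0,"az":0,"fingers":-0.73},{"x":0,"y":0,"z":-0.09,"ax":0,"ay":0,"az":0,"fingers":-0.73},{"x":0.023,"y":0,"z":-0.14,"ax":0,"ay":0,"az":0,"fingers":-0.73},{"x":0.023,"y":0,"z":-0.185,"ax":0,"ay":0,"az":0,"fingers":-0.73},{"x":0.023,"y":0,"z":-0.185,"ax":0,"ay":0,"az":0,"fingers":-0.73},{"x":0.023,"y":0,"z":-0.185,"ax":0,"ay":0,"az":0,"fingers":-0.73}]'
python3 - <<'E'
from h import *
s=arm.sense(); im=arm.camera("wrist"); cv2.imwrite("pics/w3.png",im[:,:,::-1]); np.save("w3.npy",np.r_[s["eef_pos"],s["tool_rot"]])
plan([.0015,.094],.0755)
E
```

```text
time: 18.95
eef_pos: [0.4749, -0.0044, 0.0759]
tool_rot: [-0.001, 0.632, 0.775, -0.0]
wrist_force: [-5.3, 0.6, 7.8]
opening: 0.672
time: 19.95
eef_pos: [0.4705, 0.0181, 0.2619]
tool_rot: [0.0, 0.632, 0.775, 0.0]
wrist_force: [-0.7, 1.5, -0.7]
opening: 0.866
shift [113.6072   3.6115 185.331 ] turn [-0.1011 -0.0868  0.0559] t 20.0
```

View pics/w3.png

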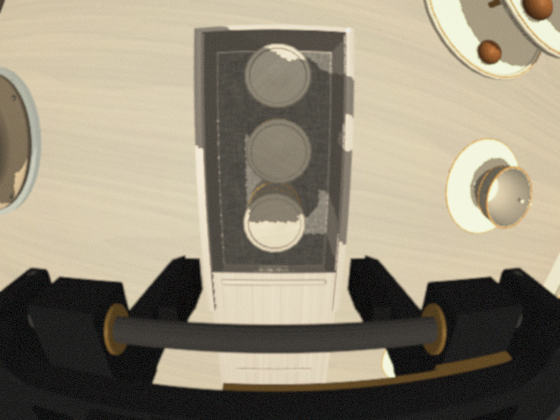

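All three tins stand upright in their places, at (277,76), (279,151) and (274,221). The lid edge is unchanged and the cups and stand look undisturbed. Taking tin A.

```bash
python3 -m jog '[{"x":0.05,"y":0.002,"z":0.03,"ax":0,"ay":0,"az":0,"fingers":-0.73},{"x":0.1,"y":0.0035,"z":0.06,"ax":0,"ay":0,"az":0,"fingers":-0.73},{"x":0.1135,"y":0.0035,"z":0.07,"ax":0,"ay":0,"az":0,"fingers":-0.73},{"x":0.1135,"y":0.0035,"z":0.08,"ax":0,"ay":0,"az":0,"fingers":-0.73},{"x":0.1135,"y":0.0035,"z":0.11,"ax":0,"ay":0,"az":0,"fingers":-0.73},{"x":0.1135,"y":0.0035,"z":0.14,"ax":0,"ay":0,"az":0,"fingers":-0.73},{"x":0.1135,"y":0.0035,"z":0.165,"ax":0,"ay":0,"az":0,"fingers":-0.73},{"x":0.1135,"y":0.0035,"z":0.18,"ax":0,"ay":0,"az":0,"fingers":-0.73},{"x":0.1135,"y":0.0035,"z":0.186,"ax":0,"ay":0,"az":0,"fingers":-0.73},{"x":0.1135,"y":0.0035,"z":0.186,"ax":0,"ay":0,"az":0,"fingers":-0.73}]' 25
python3 -m jog '[{"x":0,"y":0,"z":0,"ax":0,"ay":0,"az":0,"fingers":0.6},{"x":0,"y":0,"z":0,"ax":0,"ay":0,"az":0,"fingers":0.6},{"x":0,"y":0,"z":0,"ax":0,"ay":0,"az":0,"fingers":0.6},{"x":0,"y":0,"z":0,"ax":0,"ay":0,"az":0,"fingers":0.6},{"x":0,"y":0,"z":0,"ax":0,"ay":0,"az":0,"fingers":0.6},{"x":0,"y":0,"z":-0.01,"ax":0,"ay":0,"az":0,"fingers":0.6},{"x":0,"y":0,"z":-0.03,"ax":0,"ay":0,"az":0,"fingers":0.6},{"x":0,"y":0,"z":-0.06,"ax":0,"ay":0,"az":0,"fingers":0.6}]'
python3 -m jog '[{"x":0,"y":0,"z":-0.04,"ax":0,"ay":0,"az":0,"fingers":0.6},{"x":0,"y":0,"z":-0.08,"ax":0,"ay":0,"az":0,"fingers":0.6},{"x":0,"y":0,"z":-0.12,"ax":0,"ay":0,"az":0,"fingers":0.6},{"x":0,"y":0,"z":-0.16,"ax":0,"ay":0,"az":0,"fingers":0.6},{"x":0,"y":0,"z":-0.185,"ax":0,"ay":0,"az":0,"fingers":0.6},{"x":0,"y":0,"z":-0.19,"ax":0,"ay":0,"az":0,"fingers":0.6},{"x":0,"y":0,"z":-0.19,"ax":0,"ay":0,"az":0,"fingers":0.6},{"x":0,"y":0,"z":-0.19,"ax":0,"ay":0,"az":0,"fingers":0.6}]'
python3 - <<'E'
from h import *
weigh(8); s=arm.sense(); print(s["joint_vel"])
a=arm.camera("wrist");b=arm.camera("scene");cv2.imwrite("pics/end.png",np.hstack([cv2.resize(a,(400,300)),cv2.resize(b,(400,300))])[:,:,::-1])
plan([.0015,.094],.32)
E
```

```text
time: 21.0
eef_pos: [0.4502, 0.1296, 0.074]
tool_rot: [-0.002, 0.633, 0.774, -0.001]
wrist_force: [-0.6, -0.3, 0.7]
opening: 0.867
time: 21.8
eef_pos: [0.4496, 0.1296, 0.1341]
tool_rot: [-0.003, 0.633, 0.774, -0.002]
wrist_force: [1.1, 1.2, -2.9]
opening: 0.675
time: 22.6
eef_pos: [0.4505, 0.1294, 0.3224]
tool_rot: [-0.005, 0.633, 0.774, -0.003]
wrist_force: [0.3, 0.3, -3.8]
opening: 0.679
Fz -2.572652954946163 sem 0.20584718111751882 jt [-35.927  -24.1998] [0.2579 0.1048] z [0.4511 0.1294 0.3238] [[0.0018 0.093 ]] open 0.6753001427482169 t 23.0
[ 0.0009 -0.0024 -0.0045 -0.0004  0.003   0.0025]
shift [ 1.0019 -0.2774  3.9695] turn [-0.4421 -0.155   0.0151] t 23.1
```

View pics/end.png

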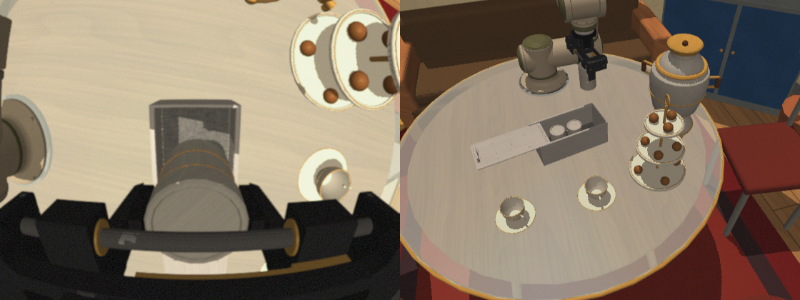

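The final pictures show the tin upright in the jaws, the other two tins standing in the box, the lid fully out, and the cups, stand and samovar in place. Handing in.

```bash
python3 -c "
from rig import arm
print(arm.hand_in())"
```

```text
the job is handed in; nothing more can be done
None
```

I slid the lid open until its catch snapped, then lifted each tin in turn and put it back upright. I handed the job in at about 23 s, holding the heaviest tin.

- **Lid:** The push force rose to about 4 N, dropped to near zero, then rose again at the stop. The lid's edge measured at y = -91 mm, against -93 mm given, which is within camera error.
- **Weights:** With the empty reading taken off, the tin at y = +95 mm weighs about 2.8 N, the middle one about 0.6 N and the one at -45 mm about 1.1 N. Readings are good to about 0.2 N, so the +95 mm tin is clearly the heaviest.
- **Final hold:** The tool is within 0.5° of vertical and the arm is still. The tin's underside is about 25 cm above the table, worked out from the tool height rather than measured on the tin. The last pictures show the other two tins standing in the box, and the cups, stand and samovar where they were.
- **Disagreements:**
  - The last force reading was slightly lighter, at 2.6 ± 0.2 N raw, against 3.0 N raw when that tin was first weighed. This does not change which tin is heaviest.
  - The top view put the open bar about 6 mm past where the wrist camera and the stop contact put it, so I trusted those two.
  - On the first put-back, the force reading did not show the tin pressing on the floor before release, so it may have dropped by up to a millimetre. It stood upright in the next picture.

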